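# Clear the spring fixture and hold its jaw open

## Task

Clear the small blue spring fixture for the next workpiece: push its yellow ejector plate all the way in so that the copper-coloured part is pushed out of the nest into the yellow catch tray, and let the ejector spring back. Then take the green grip of the sprung jaw and draw the jaw out until its black pointer stands over the red band on the white scale, keep it there for a couple of seconds, and finish while still holding it there, without disturbing the other things on the bench.

Things in the scene. Friction and masses are not known exactly. Their poses are not given: they have to be found in the camera images.
- fixture: Fixed blue and steel fixture on the bench. Origin under the middle of the nest, on the bench surface, +z up; its +x is the direction in which the part is ejected, its +y that in which the jaw is drawn open. It covers x -170 to +156, y -65 to +192 mm in this frame; nothing of it is higher than 87 mm. The jaw's blue bed: x -30 to +30, y +32 to +192, steel edges 35 mm high.
- nest (a point): Middle of the nest floor, 30 mm above the bench. The floor ends 34 mm from here along the fixture's +x, where the part drops into the tray. Lips over the two sides of the nest keep the part from being lifted out.
- tray (a point): Middle of the inner floor of the yellow open catch tray, 3 mm above the bench, 96 mm from the nest along the fixture's +x. Inside 114 mm along x, 124 mm along y; rim 22 mm above the bench.
- boss_plate: Loose copper-coloured part, 190 g: a plate 40 x 40 x 12 mm with a round boss (22 mm across, 14 mm high) on top. Origin at the centre of its underside. It starts lying in the nest, on the nest floor.
- boss_center (a point): Point in the loose part, on its axis, 12 mm above its underside.
- ejector (a joint): Ejector slide: 0 = home (spring-returned), grows to 0.064 m (end stop) as the yellow plate is pushed along the fixture's +x. The spring pushes back with 2 N at home and 6 N at the stop, plus the part's friction; let go, it returns home by itself. The part falls into the tray only in the last millimetres of the stroke.
- ejector_pad (a point): Middle of the outer (-x of the fixture) face of the upright yellow push plate, moving with it. The plate is 12 mm thick along x, 40 mm wide along y, and stands from 36 to 81 mm above the bench; this point is at 58.5 mm. Free space on the side from which it is pushed, above the fixture's steel edges (32 mm high).
- jaw (a joint): Sprung jaw: 0 = closed (spring-returned), grows to 0.080 m (end stop) as it is drawn along the fixture's +y. The spring pulls back with 6 N closed, rising by 1.3 N per 10 mm; let go, it snaps shut.
- jaw_grip (a point): Point in the green upright grip on the jaw, 67 mm above the bench, moving with the jaw. The grip is a plate 14 mm thick along the fixture's y (the pull), 30 mm along its x, standing from 37 to 87 mm above the bench; 60 mm of free space between it and the nest above 49 mm, all free on its other side.
- pointer (a point): Near the end of the jaw's thin black pointer (3 mm wide), which reaches out along the fixture's x over the white scale, moving with the jaw. 38.5 mm above the bench, 70 mm along the fixture's x from the grip's point.
- band (a point): Centre of the 12 mm wide (along the fixture's y) red band on the white scale, at the pointer's height; it lies 30 to 60 mm from the closed jaw's pointer along the fixture's +y and does not move. The pointer is right when its centre line is over the band. Scale block: fixture x +44 to +86, y +75 to +190, top 34 mm high.
- wrench: Bystander: a steel wrench lying on the bench, about 180 mm long. Leave alone.
- hammer: Bystander: a hammer lying on the bench, about 260 mm long. Leave alone.
- spray_can: Bystander: a can with an orange label, 60 mm across, 160 mm high, standing on the bench. Origin at its underside. Leave alone.
- weld_square: Bystander: a red triangular welding square lying on the bench, about 100 mm long and 18 mm high. Leave alone.

How it is judged:
By the outcome, as a careful person would: the job done as asked, in the order asked, and still so for the second after the job is handed in, while the arm keeps its last pose, push and grip.
It also fails if it takes over 58 s, if anything falls off the work surface, if the arm or the gripper's body presses on something with over 40 N, if the wrist force passes 120 N, or if a joint passes its speed limit or range.

## Robot

A 6-joint arm with a two-finger parallel gripper is mounted at the origin on the work surface. World frame = base frame: x ahead of the robot, y to its left, z up, the work surface at z = 0. Lengths are in mm, angles in rad, forces in N, time in s.
With the tool pointing down it reaches from about 300 to 775 mm from the base axis. Payload 14.6 kg.
Tool frame: the origin (TCP) lies at the very end of the fingers, on their centre line; the grasp point (between the pads) lies 19 mm behind it; z points along the fingers, y is the line along which they close (so a half turn about z gives the same grasp; the last joint's range is limited). The gripper opens to 94 mm and grips with 3 to 60 N. Pads are 16 mm wide; open, the fingers measure 119 mm over their backs; the gripper's body (75 mm by 177 mm) begins 78 mm behind the grasp point.
Start: joints at [-1.372, 0.3, 1.521, -0, 1.321, -0.067], TCP at [144.468, -530.677, 171.346] pointing down, gripper open.
Joint ranges: [-3.03, 3.03], [-0.79, 2.21], [0.23, 2.52], [-1.04, 4.18], [0, 3.07], [-2.55, 2.55]. Speed limits (rad/s): [2.22, 2.22, 2.57, 3.14, 3.14, 3.14].

## Interface

Orientations are given as [roll, pitch, yaw] about the fixed x, y, z axes, in that order (R = Rz(yaw) Ry(pitch) Rx(roll)).
In Python, from cell import manip, optics gives the robot as it stands.
- The arm moves only by the shell command python3 -m crank 'ROWS' [FORCE]. ROWS is JSON, a list of rows, each a list of 7 numbers: the opening in per cent of the stroke, from 0 (shut) to 100 (fully open), then the shift along the tool's x, y, z in mm, then the turn, a rotation vector about the tool's x, y, z in rad. A call has 1 to 10 rows; each row is the pose to reach, as a shift and turn from the pose commanded when the call began, along the tool's axes at that moment; what a row does not reach only later rows make up. A row lasts 1/10 s, in which the tool goes at most 50 mm and 8.59 degrees, less where a joint would pass 70% of its speed; a pose out of reach is approached as far as the arm can. A call with a gripper value outside its range is refused whole. The fingers move at their own pace and stop on an object; FORCE is the grip in N (left out, the last holds). Time passes only in rows, so rows that repeat a pose let the fingers close. It gives the time, the measured TCP pose, the force, the opening and the grip force at its end, in the units of the state.
- manip.read_state(): the state, without advancing time (a new reading comes with each control period).
- optics.camera(name): name is "scene" or "side" or "wrist"; returns (picture, depth): 384x512x3 uint8, red, green, blue; 384x512 float32, mm along the optical axis (not along the pixel's ray), 0 where there is no reading.
- optics.calibration(name): a dict with "camera_matrix" (3x3 intrinsics, pixels), "R" (3x3) and "t" (3): a world point X has camera coordinates R X + t. Camera axes: x right, y down, z forward; pixel columns grow to the right and rows downward; lengths in mm; the calibration is good to about 2 mm. A picture is of the moment at which its call begins: read the wrist's pose just before it. calibration takes no time and is no camera call; for the wrist camera it gives the pose at the moment of the call.
- manip.sign_off(): hands the job in; it is judged then, once.
The state is a dict: "clock": time; "joints": joint angles; "qd": joint speeds; "effort": joint torques, N m; "eef_pos": TCP position; "eef_rot": TCP orientation; "wrist_force": force on the tool from outside, world axes, zero at the start; "moment": the same for the moment, N m; "finger_gap": finger opening in mm; "finger_force": force on a finger pad.
Only numpy, scipy, OpenCV 4.12 (cv2) and the standard library are available. Lean on these libraries where they do the work, as an engineer would, in place of code of your own. Each camera call takes 0.05 s, during which the arm holds its last target. There are 200 camera calls.

## Working session

There is one attempt and no reset: what is moved stays moved. The work goes in short steps, Python scripts to look and compute and a shell command to move; the robot and the scene stay as the last step left them, time stands still between calls to the robot, and variables do not carry over. Pictures are saved under pics/ and viewed, at most 10 in all, crops included, and the job is handed in when it is done.

```bash
ls; mkdir -p pics; python3 - <<'E'
from cell import manip, optics
import cv2,numpy as np
s=manip.read_state(); print(s)
for n in ("scene","side"):
    p,d=optics.camera(n); cv2.imwrite(f"pics/{n}0.png",p[:,:,::-1]); np.savez(f"pics/{n}0.npz",p=p,d=d,**optics.calibration(n)); print(optics.calibration(n))
E
```

```text
pics
{'clock': 0.0, 'joints': array([-1.37160803e+00,  3.00489578e-01,  1.52157965e+00,  1.34331661e-05,
        1.32068747e+00, -6.65926235e-02]), 'qd': array([ 0.00082891, -0.00016257,  0.0007796 ,  0.00118672, -0.00135116,
        0.00039209]), 'effort': array([-9.06270907e-04, -5.31805301e+01, -3.52737021e+01,  7.06948643e-02,
        2.43975531e-02, -7.58648594e-05]), 'eef_pos': array([ 144.41022404, -530.39331031,  170.77681954]), 'eef_rot': array([-3.14043206e+00, -9.04418855e-05,  2.65777535e-01]), 'wrist_force': array([-1.21836484, -0.43249633, -0.14719805]), 'moment': array([-0.05242521, -0.01908975,  0.04156356]), 'finger_force': 0.0, 'finger_gap': 93.9577021076117}
{'camera_matrix': array([[409.21943371,   0.        , 253.9644365 ],
       [  0.        , 409.21943371, 199.94110066],
       [  0.        ,   0.        ,   1.        ]]), 'R': array([[ 0.72876841,  0.68462479, -0.01361964],
       [ 0.45660812, -0.50067952, -0.7354108 ],
       [-0.51029954,  0.52972532, -0.67748466]]), 't': array([-421.04060438, -209.20864337, 1603.82392136])}
{'camera_matrix': array([[367.93663388,   0.        , 258.77105303],
       [  0.        , 367.93663388, 189.13878591],
       [  0.        ,   0.        ,   1.        ]]), 'R': array([[ 0.99893658, -0.04605451,  0.00216364],
       [-0.0338775 , -0.76502644, -0.64310719],
       [ 0.03127323,  0.64235   , -0.76577311]]), 't': array([-575.83723101,   65.14165814, 1052.80883742])}
```

View pics/scene0.png

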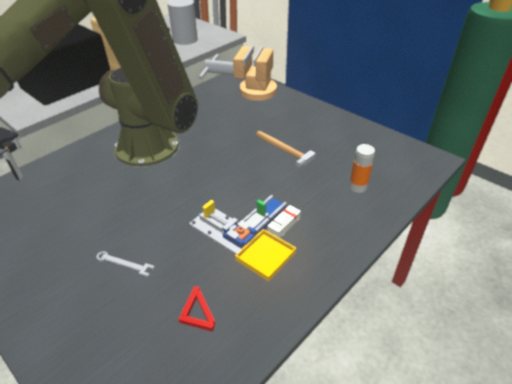

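View pics/side0.png

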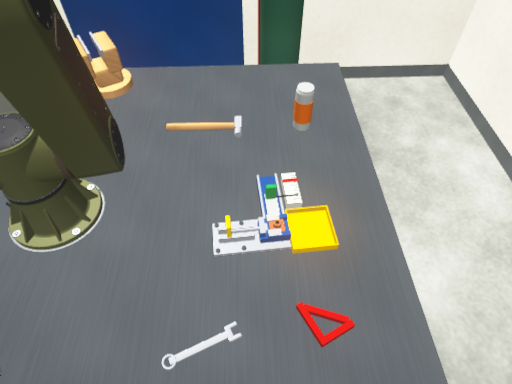

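The scene view shows the ejector plate at about (209,208), the green grip at (262,207), the red band at (290,212) and the tray at (266,254). In the side view they are at (228,226), (271,191), (290,180) and (312,229). The fixture's axes are roughly parallel to the world axes.

```bash
cat > h.py <<'E'
import cv2,numpy as np
def masks(p):
    h=cv2.cvtColor(p,cv2.COLOR_RGB2HSV)
    return {"yellow":cv2.inRange(h,(22,150,110),(33,255,255)),"green":cv2.inRange(h,(50,120,40),(85,255,255)),
            "red":cv2.inRange(h,(0,180,90),(6,255,255))|cv2.inRange(h,(174,150,90),(180,255,255)),"copper":cv2.inRange(h,(6,130,90),(16,255,255))}
def ray(c,u):
    K,R,t=c["camera_matrix"],c["R"],c["t"]
    d=R.T@np.linalg.solve(K,[u[0],u[1],1.]); return -R.T@t,d/np.linalg.norm(d)
def plane(c,u,z):
    o,d=ray(c,u); return o+d*(z-o[2])/d[2]
def tri(c1,u1,c2,u2):
    P=[c["camera_matrix"]@np.c_[c["R"],c["t"]] for c in(c1,c2)]
    X=cv2.triangulatePoints(P[0],P[1],np.float64(u1).reshape(2,1),np.float64(u2).reshape(2,1)); return (X[:3]/X[3]).ravel()
def blobs(m,amin=8):
    n,l,s,c=cv2.connectedComponentsWithStats(m)
    return [(int(s[i,4]),c[i].round(1),s[i,:4]) for i in range(1,n) if s[i,4]>=amin],l
E
python3 - <<'E'
from h import *
C={}
for n in("scene","side"):
    f=np.load(f"pics/{n}0.npz");C[n]=f
    for k,m in masks(f["p"]).items():
        print(n,k,[(a,c.tolist(),s.tolist()) for a,c,s in blobs(m)[0]])
def cen(n,k,box):
    m=masks(C[n]["p"])[k]; x0,y0,x1,y1=box; ys,xs=np.nonzero(m[y0:y1,x0:x1]); return xs.mean()+x0,ys.mean()+y0
for nm,k,b1,b2 in(("ej","yellow",(195,195,220,220),(220,210,236,242)),("grip","green",(250,190,275,220),(260,180,282,202)),
   ("tray","yellow",(230,225,300,280),(280,200,340,255)),("band","red",(275,195,305,225),(275,170,305,190)),("part","copper",(228,222,255,245),(260,212,290,236))):
    try:print(nm,tri(C["scene"],cen("scene",k,b1),C["side"],cen("side",k,b2)).round(1))
    except Exception as e: print(nm,e)
# tray rim outline on z=22
m=masks(C["side"]["p"])["yellow"].copy(); m[:, :275]=0
r=cv2.minAreaRect(np.argwhere(m)[:,::-1].astype(np.float32))
q=cv2.approxPolyDP(cv2.convexHull(np.argwhere(m)[:,::-1].astype(np.int32)),6,True).reshape(-1,2)
print([plane(C["side"],u,22).round(0).tolist() for u in q])
E
```

```text
scene yellow [(124, [208.4, 207.7], [203, 200, 11, 17]), (1685, [265.4, 254.0], [236, 230, 60, 50])]
scene green [(54, [481.3, 9.9], [474, 4, 13, 13]), (13, [474.2, 7.0], [471, 6, 7, 4]), (8, [490.9, 14.4], [489, 12, 4, 5]), (36, [506.6, 16.3], [500, 13, 12, 7]), (11, [494.6, 16.1], [492, 14, 7, 5]), (8, [474.5, 24.9], [473, 24, 5, 3]), (8, [501.8, 27.8], [501, 25, 3, 6]), (8, [506.4, 35.0], [504, 34, 6, 3]), (9, [492.0, 55.8], [491, 54, 4, 5]), (10, [484.2, 88.2], [481, 87, 7, 3]), (84, [260.7, 206.2], [257, 200, 9, 14])]
scene red [(879, [487.6, 122.9], [458, 59, 54, 134]), (546, [196.7, 311.8], [180, 287, 34, 43])]
scene copper [(88, [204.1, 9.2], [202, 0, 5, 20]), (122, [233.1, 14.3], [231, 0, 5, 30]), (336, [360.3, 174.5], [351, 163, 21, 23]), (69, [242.3, 232.2], [236, 228, 13, 10])]
side yellow [(1962, [311.1, 228.8], [285, 205, 54, 48]), (89, [228.0, 224.9], [225, 215, 6, 22])]
side green [(12, [261.8, 3.0], [261, 0, 4, 7]), (15, [271.5, 1.9], [269, 0, 6, 6]), (44, [281.0, 3.4], [275, 0, 13, 9]), (135, [270.7, 190.6], [266, 184, 11, 15])]
side red [(30, [259.0, 14.5], [259, 0, 1, 30]), (27, [289.6, 179.8], [283, 179, 14, 3]), (928, [324.0, 322.2], [297, 302, 58, 44])]
side copper [(793, [107.3, 69.4], [83, 48, 41, 40]), (176, [116.9, 91.0], [101, 79, 31, 19]), (352, [302.2, 112.6], [293, 100, 20, 24]), (113, [277.2, 224.2], [269, 219, 16, 12])]
ej [ 491.7 -110.7   63.8]
grip [609.   -2.7  68.3]
tray [714.6 -97.8  13.4]
band [nan nan nan]
part [621.1 -95.6  36.5]
[[769.0, -167.0, 22.0], [656.0, -173.0, 22.0], [649.0, -35.0, 22.0], [766.0, -26.0, 22.0]]<stdin>:8: RuntimeWarning: Mean of empty slice.
  ret = ret.dtype.type(ret / rcount)
```

Measured heights are as expected: plate about 64, grip about 68 and part about 37 mm. The fixture yaw is about 0.06 rad. Next I move above the fixture for a close look.

```bash
python3 -m crank '[[0,50,-34,-50,0,0,0.1],[0,100,-68,-100,0,0,0.21],[0,140,-94,-100,0,0,0.21],[0,180,-120,-100,0,0,0.21],[0,220,-147,-100,0,0,0.21],[0,260,-174,-100,0,0,0.21],[0,300,-200,-100,0,0,0.21],[0,340,-227,-100,0,0,0.21],[0,380,-254,-100,0,0,0.21],[0,420,-281,-100,0,0,0.21]]' 20; python3 -m crank '[[0,40,-30,0,0,0,0],[0,80,-50,0,0,0,0],[0,80,-50,0,0,0,0],[0,80,-50,0,0,0,0],[0,80,-50,0,0,0,0]]'
python3 - <<'E'
from cell import manip, optics
from h import *
s=manip.read_state(); print(s["eef_pos"],s["eef_rot"],s["joints"],s["clock"])
c=optics.calibration("wrist");p,d=optics.camera("wrist"); cv2.imwrite("pics/w1.png",p[:,:,::-1]); np.savez("pics/w1.npz",p=p,d=d,**c); print(c)
for k,m in masks(p).items(): print(k,[(a,x.tolist(),b.tolist()) for a,x,b in blobs(m,40)[0]])
E
```

```text
clock: 1.1
eef_pos: [455.3, -172.2, 271.2]
eef_rot: [-3.142, 0.0, 0.056]
wrist_force: [0.3, -0.9, -0.0]
finger_gap: 17.4
finger_force: 0.0
clock: 1.6
eef_pos: [530.8, -120.4, 271.3]
eef_rot: [3.142, 0.0, 0.055]
wrist_force: [-1.0, -0.6, 0.5]
finger_gap: 0.5
finger_force: 0.0
[ 530.77834925 -120.39658347  271.31971715] [3.14155536e+00 2.21065985e-04 5.50441689e-02] [-2.90291950e-01  2.31879627e-01  1.37718754e+00 -1.10008583e-04
  1.53272088e+00  1.22546440e+00] 1.6
{'camera_matrix': array([[339.85678291,   0.        , 254.77149029],
       [  0.        , 339.85678291, 193.99284159],
       [  0.        ,   0.        ,   1.        ]]), 'R': array([[ 5.46712555e-02, -9.98504255e-01, -5.54241859e-04],
       [-9.64677945e-01, -5.29623965e-02,  2.58053188e-01],
       [-2.57696560e-01, -1.35734269e-02, -9.66130553e-01]]), 't': array([-149.27267262,  452.76689853,  623.42333838])}
yellow [(6900, [242.9, 32.2], [189, 0, 108, 68]), (457, [246.0, 194.3], [231, 186, 31, 17]), (54, [260.9, 330.9], [259, 319, 5, 23]), (59, [248.3, 351.8], [247, 338, 4, 27]), (69, [260.7, 354.1], [259, 344, 5, 21])]
green [(511, [158.3, 94.0], [148, 81, 22, 27])]
red [(2823, [442.9, 36.4], [398, 0, 87, 78]), (306, [112.5, 39.3], [106, 21, 13, 38])]
copper [(733, [244.0, 90.0], [229, 75, 31, 33])]
```

View pics/w1.png

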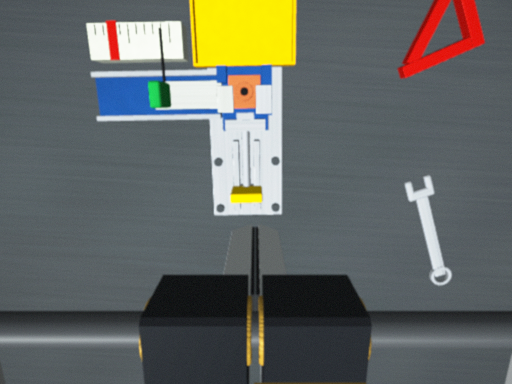

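```bash
python3 - <<'E'
from h import *
w=np.load("pics/w1.npz");s=np.load("pics/scene0.npz");e=np.load("pics/side0.npz")
m=masks(w["p"])
for n,k,u,us in(("ej","yellow",(246,194.3),(228,224.9)),("grip","green",(158.3,94),(270.7,190.6)),("part","copper",(244,90),(277.2,224.2)),("band","red",(112.5,39.3),(289.6,179.8))):
    print(n,tri(w,u,e,us).round(1))
print("band z34",plane(w,(112.5,39.3),34), "side",plane(e,(289.6,179.8),34))
# ends of band
for n,k,b,z in(("band","red",(100,15,125,65),34),("ejtop","yellow",(225,180,270,210),81),("grip","green",(140,75,180,110),87)):
    q=m[k].copy()*0; x0,y0,x1,y1=b; q[y0:y1,x0:x1]=m[k][y0:y1,x0:x1]
    r=cv2.boxPoints(cv2.minAreaRect(np.argwhere(q)[:,::-1].astype(np.float32)))
    print(n,r.round(1).tolist(),[plane(w,u,z)[:2].round(1).tolist() for u in r])
E
```

```text
ej [ 492.1 -111.2   64.4]
grip [609.6  -1.2  64.2]
part [ 620.5 -102.2   46.3]
band [670.8  61.2  36.1]
band z34 [671.63342586  61.94171448  34.        ] side [670.55575005  62.97734006  34.        ]
band [[106.0, 21.0], [114.9000015258789, 20.200000762939453], [118.5, 58.0], [109.5, 58.79999923706055]] [[691.7, 68.7], [693.3, 57.9], [650.6, 55.7], [649.0, 66.8]]
ejtop [[231.0, 186.0], [261.0, 186.0], [261.0, 202.0], [231.0, 202.0]] [[506.2, -92.7], [508.3, -129.3], [487.9, -130.6], [485.9, -93.4]]
grip [[147.39999389648438, 81.0999984741211], [167.39999389648438, 79.30000305175781], [169.8000030517578, 105.80000305175781], [149.8000030517578, 107.69999694824219]] [[622.8, 4.4], [625.9, -17.9], [597.4, -20.3], [594.2, 2.5]]
```

The wrist view shows the ejector top at (246,194), the part at (244,90), the grip at (158,94), the pointer near x=163 and the band at (112,39). The positions agree with the fixed views, and the yaw of about 0.055 matches the tool. Next I go behind the ejector plate and down.

```bash
python3 -m crank '[[0,-40,-6,30,0,0,0],[0,-75,-12,60,0,0,0],[0,-75,-12,100,0,0,0],[0,-75,-12,140,0,0,0],[0,-75,-12,180,0,0,0],[0,-75,-12,210,0,0,0],[0,-75,-12,223,0,0,0],[0,-75,-12,223,0,0,0],[0,-75,-12,223,0,0,0]]'; python3 -m crank '[[0,5,0,0,0,0,0],[0,10,0,0,0,0,0],[0,14,0,0,0,0,0],[0,18,0,0,0,0,0],[0,22,0,0,0,0,0],[0,22,0,0,0,0,0],[0,22,0,0,0,0,0]]'
```

```text
clock: 2.55
eef_pos: [456.0, -112.6, 49.2]
eef_rot: [3.141, -0.001, 0.055]
wrist_force: [0.1, -0.3, -0.3]
finger_gap: 0.5
finger_force: 0.0
clock: 3.25
eef_pos: [477.8, -110.7, 48.2]
eef_rot: [-3.141, 0.0, 0.056]
wrist_force: [0.9, -0.3, -0.0]
finger_gap: 0.6
finger_force: 0.0
```

```bash
python3 -m crank '[[0,5,0,0,0,0,0],[0,10,0,0,0,0,0],[0,15,0,0,0,0,0],[0,20,0,0,0,0,0],[0,25,0,0,0,0,0],[0,30,0,0,0,0,0],[0,35,0,0,0,0,0],[0,40,0,0,0,0,0],[0,40,0,0,0,0,0]]'; python3 -m crank '[[0,5,0,0,0,0,0],[0,10,0,0,0,0,0],[0,15,0,0,0,0,0],[0,18,0,0,0,0,0],[0,20,0,0,0,0,0],[0,20,0,0,0,0,0]]'
```

```text
clock: 4.15
eef_pos: [518.3, -108.5, 48.3]
eef_rot: [3.142, -0.0, 0.056]
wrist_force: [0.1, 0.2, 0.7]
finger_gap: 0.2
finger_force: 0.0
clock: 4.75
eef_pos: [537.9, -107.4, 48.2]
eef_rot: [-3.142, 0.0, 0.056]
wrist_force: [0.4, -0.1, -0.2]
finger_gap: 0.6
finger_force: 0.0
```

```bash
python3 - <<'E'
from cell import manip, optics
from h import *
s=manip.read_state(); print(s["eef_pos"],s["wrist_force"])
c=optics.calibration("wrist");p,d=optics.camera("wrist"); cv2.imwrite("pics/w2.png",p[:,:,::-1])
E
```

```text
[ 537.94074054 -107.38235659   48.22774589] [ 0.44119182 -0.06966206 -0.16012534]
```

View pics/w2.png

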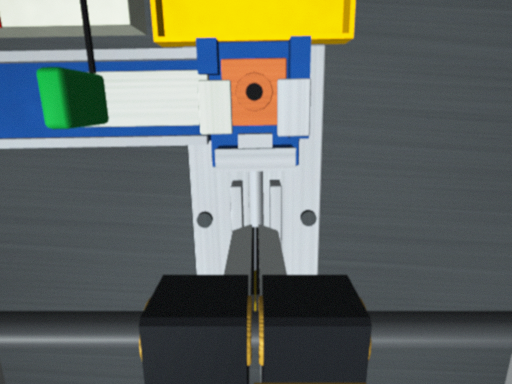

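The plate isn't visible ahead of the fingers, there's no contact force, and the part is still in the nest. I'll check from the side camera.

```bash
python3 - <<'E'
from cell import manip, optics
from h import *
ims=[]
for n,b in (("side",(200,140,350,260)),("scene",(170,170,320,290))):
    c=optics.calibration(n);p,d=optics.camera(n); x0,y0,x1,y1=b
    ims.append(cv2.resize(p[y0:y1,x0:x1,::-1],None,fx=2.6,fy=2.6,interpolation=cv2.INTER_CUBIC))
    for k in("yellow",): print(n,k,[(a,x.tolist(),q.tolist()) for a,x,q in blobs(masks(p)[k])[0]])
    X=np.r_[manip.read_state()["eef_pos"]]; v=c["camera_matrix"]@(c["R"]@X+c["t"]); print("tcp px",v[:2]/v[2])
cv2.imwrite("pics/s3.png",np.hstack(ims))
E
```

```text
side yellow [(1965, [311.2, 228.9], [285, 205, 54, 48]), (89, [228.0, 224.9], [225, 215, 6, 22])]
tcp px [245.91779683 226.57940697]
scene yellow [(113, [208.2, 208.0], [203, 200, 11, 17]), (1689, [265.4, 254.0], [236, 230, 60, 50])]
tcp px [219.83775127 217.94805823]
```

View pics/s3.png

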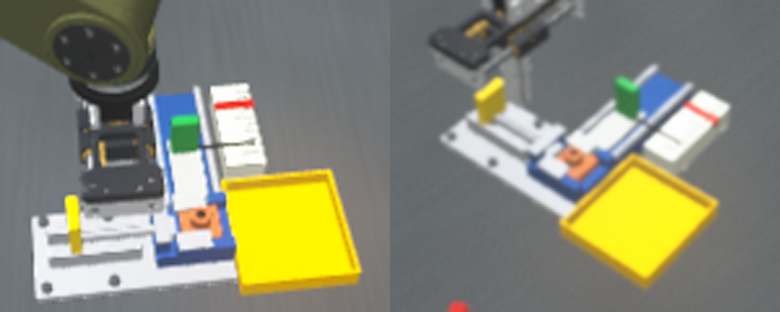

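```bash
python3 - <<'E'
from cell import manip, optics
from h import *
X=manip.read_state()["eef_pos"]; print(X)
c=optics.calibration("wrist");p,d=optics.camera("wrist")
v=c["camera_matrix"]@(c["R"]@X+c["t"]); print("tcp px",v[:2]/v[2],v[2])
def pt(c,d,u,v):
    z=d[v,u]; return (c["R"].T@(np.linalg.solve(c["camera_matrix"],[u,v,1.])*z-c["t"])).round(0)
for u in(235,245,255,268,280):
  print(u,[pt(c,d,u,v).tolist() for v in(215,225,232,240,255)])
c=optics.calibration("scene");p,d=optics.camera("scene")
for v in range(194,222,3): print(v,[(pt(c,d,u,v).tolist()) for u in(216,219,222,225)])
E
```

```text
[ 537.66155981 -107.40106163   48.2833635 ]
tcp px [254.50103466 219.74681377] 226.1424203017081
235 [[535.0, -94.0, 32.0], [528.0, -94.0, 34.0], [547.0, -97.0, 96.0], [547.0, -97.0, 107.0], [547.0, -98.0, 123.0]]
245 [[528.0, -100.0, 10.0], [547.0, -102.0, 86.0], [547.0, -102.0, 96.0], [547.0, -102.0, 107.0], [547.0, -103.0, 124.0]]
255 [[539.0, -108.0, 41.0], [532.0, -108.0, 42.0], [546.0, -107.0, 92.0], [546.0, -107.0, 103.0], [546.0, -107.0, 120.0]]
268 [[529.0, -118.0, 12.0], [520.0, -119.0, 10.0], [548.0, -114.0, 95.0], [547.0, -114.0, 105.0], [547.0, -113.0, 123.0]]
280 [[537.0, -125.0, 34.0], [529.0, -126.0, 32.0], [524.0, -127.0, 33.0], [518.0, -127.0, 33.0], [548.0, -118.0, 124.0]]
194 [[546.0, -119.0, 158.0], [545.0, -108.0, 150.0], [544.0, -96.0, 142.0], [434.0, 10.0, 5.0]]
197 [[543.0, -118.0, 145.0], [546.0, -109.0, 140.0], [544.0, -97.0, 131.0], [443.0, 1.0, 3.0]]
200 [[542.0, -119.0, 133.0], [544.0, -109.0, 127.0], [544.0, -98.0, 120.0], [454.0, -9.0, 3.0]]
203 [[541.0, -119.0, 121.0], [546.0, -112.0, 118.0], [548.0, -102.0, 113.0], [462.0, -17.0, -0.0]]
206 [[541.0, -120.0, 110.0], [545.0, -112.0, 106.0], [547.0, -102.0, 100.0], [473.0, -28.0, 1.0]]
209 [[537.0, -118.0, 94.0], [548.0, -116.0, 98.0], [545.0, -102.0, 87.0], [485.0, -39.0, 3.0]]
212 [[481.0, -75.0, 13.0], [488.0, -68.0, 13.0], [485.0, -53.0, -0.0], [492.0, -47.0, -0.0]]
215 [[508.0, -97.0, 33.0], [497.0, -77.0, 11.0], [503.0, -69.0, 10.0], [513.0, -65.0, 13.0]]
218 [[524.0, -111.0, 42.0], [530.0, -104.0, 40.0], [530.0, -93.0, 32.0], [521.0, -73.0, 12.0]]
221 [[511.0, -102.0, 13.0], [538.0, -112.0, 39.0], [549.0, -109.0, 44.0], [547.0, -96.0, 32.0]]
```

Depth from both the wrist and scene cameras puts the finger ends at z≈86 while the TCP reads 48, so the fingers passed over the plate. I'll retreat and check how the real finger ends depend on the opening.

```bash
python3 -m crank '[[0,-20,0,-10,0,0,0],[0,-45,0,-20,0,0,0],[0,-70,0,-20,0,0,0],[0,-90,0,-20,0,0,0],[0,-90,0,-20,0,0,0],[0,-90,0,-20,0,0,0]]'
cat > tip.py <<'E'
from cell import manip, optics
from h import *
import sys
X=manip.read_state()["eef_pos"]; c=optics.calibration("wrist");p,d=optics.camera("wrist")
cv2.imwrite(f"pics/{sys.argv[1]}.png",p[:,:,::-1])
v,u=np.mgrid[:384,:512]; P=np.c_[u.ravel(),v.ravel(),np.ones(u.size)]@np.linalg.inv(c["camera_matrix"]).T*d.reshape(-1,1)
W=(P-c["t"])@c["R"]; q=W-X; ok=(d.ravel()>0)&(abs(q[:,0])<22)&(abs(q[:,1])<65)&(W[:,2]>X[2]-15)
for y in range(-64,64,8):
    k=ok&(q[:,1]>=y)&(q[:,1]<y+8)
    if k.sum()>3: i=np.argsort(W[k,2])[:3]; print(y,"lowest z-TCP",q[k][i,2].round(),"dx",q[k][i,0].round())
E
python3 tip.py t1; python3 -m crank '[[100,0,0,-20,0,0,0],[100,0,0,-40,0,0,0],[100,0,0,-40,0,0,0],[100,0,0,-40,0,0,0],[100,0,0,-40,0,0,0],[100,0,0,-40,0,0,0],[100,0,0,-40,0,0,0],[100,0,0,-40,0,0,0]]'; python3 tip.py t2
```

```text
clock: 5.6
eef_pos: [448.5, -112.6, 68.7]
eef_rot: [3.141, -0.001, 0.055]
wrist_force: [0.0, 0.3, 0.0]
finger_gap: 0.5
finger_force: 0.0
-24 lowest z-TCP [155. 155. 155.] dx [20. 20. 22.]
-16 lowest z-TCP [41. 42. 43.] dx [10. 10. 10.]
-8 lowest z-TCP [34. 35. 35.] dx [ 8.  8. 10.]
0 lowest z-TCP [34. 35. 35.] dx [8. 9. 9.]
8 lowest z-TCP [40. 41. 41.] dx [ 9. 10.  9.]
16 lowest z-TCP [155. 155. 155.] dx [21. 18. 18.]
24 lowest z-TCP [148. 148. 148.] dx [20. 19. 19.]
32 lowest z-TCP [148. 148. 148.] dx [22. 19. 19.]
40 lowest z-TCP [148. 148. 148.] dx [18. 19. 19.]
48 lowest z-TCP [148. 148. 148.] dx [18. 18. 18.]
56 lowest z-TCP [148. 148. 149.] dx [18. 18. 19.]
clock: 6.45
eef_pos: [447.8, -112.4, 108.0]
eef_rot: [-3.141, 0.0, 0.056]
wrist_force: [-0.2, 0.0, -0.8]
finger_gap: 60.9
finger_force: 0.0
-56 lowest z-TCP [155. 155. 155.] dx [21. 21. 21.]
-48 lowest z-TCP [43. 44. 44.] dx [12. 12. 12.]
-40 lowest z-TCP [34. 35. 35.] dx [11. 12. 12.]
-32 lowest z-TCP [35. 35. 35.] dx [10. 10.  8.]
-16 lowest z-TCP [148. 148. 148.] dx [21. 22. 22.]
-8 lowest z-TCP [148. 148. 148.] dx [21. 21. 21.]
0 lowest z-TCP [148. 148. 148.] dx [21. 21. 21.]
8 lowest z-TCP [148. 148. 148.] dx [21. 21. 21.]
16 lowest z-TCP [148. 148. 148.] dx [20. 20. 20.]
24 lowest z-TCP [34. 35. 35.] dx [7. 6. 5.]
32 lowest z-TCP [34. 34. 35.] dx [7. 8. 7.]
40 lowest z-TCP [42. 42. 43.] dx [8. 8. 7.]
48 lowest z-TCP [154. 155. 155.] dx [19. 19. 19.]
```

The finger ends stand a constant 34 mm above the reported TCP at any opening, and they are centred laterally. I'll command 34 mm lower: shut, descend so the true tip is at about 48 mm, then push.

```bash
python3 -m crank '[[0,0,0,20,0,0,0],[0,0,0,40,0,0,0],[0,0,0,60,0,0,0],[0,0,0,75,0,0,0],[0,0,0,85,0,0,0],[0,0,0,92,0,0,0],[0,0,0,94,0,0,0],[0,0,0,94,0,0,0],[0,0,0,94,0,0,0]]'; python3 -m crank '[[0,5,0,0,0,0,0],[0,10,0,0,0,0,0],[0,15,0,0,0,0,0],[0,20,0,0,0,0,0],[0,24,0,0,0,0,0],[0,28,0,0,0,0,0],[0,32,0,0,0,0,0],[0,36,0,0,0,0,0],[0,40,0,0,0,0,0],[0,40,0,0,0,0,0]]'
```

```text
clock: 7.4
eef_pos: [448.3, -112.5, 14.8]
eef_rot: [3.141, -0.001, 0.056]
wrist_force: [0.6, -0.7, -0.1]
finger_gap: 1.5
finger_force: 0.0
clock: 8.4
eef_pos: [488.0, -110.0, 14.2]
eef_rot: [-3.141, 0.0, 0.056]
wrist_force: [-2.8, 1.0, 2.9]
finger_gap: 0.9
finger_force: 1.4
```

```bash
python3 -m crank '[[0,4,0,0,0,0,0],[0,8,0,0,0,0,0],[0,12,0,0,0,0,0],[0,16,0,0,0,0,0],[0,20,0,0,0,0,0],[0,24,0,0,0,0,0],[0,28,0,0,0,0,0],[0,32,0,0,0,0,0],[0,36,0,0,0,0,0],[0,40,0,0,0,0,0]]';python3 -m crank '[[0,3,0,0,0,0,0],[0,6,0,0,0,0,0],[0,8,0,0,0,0,0],[0,9,0,0,0,0,0],[0,9,0,0,0,0,0]]'; python3 tip.py t3 >/dev/null
```

```text
clock: 9.4
eef_pos: [527.3, -107.5, 14.1]
eef_rot: [-3.141, 0.002, 0.056]
wrist_force: [-5.6, 3.9, 2.5]
finger_gap: 0.2
finger_force: 2.7
clock: 9.9
eef_pos: [536.2, -107.0, 14.0]
eef_rot: [-3.141, 0.002, 0.056]
wrist_force: [-6.4, 3.7, 3.1]
finger_gap: 0.3
finger_force: 2.9
```

View pics/t3.png

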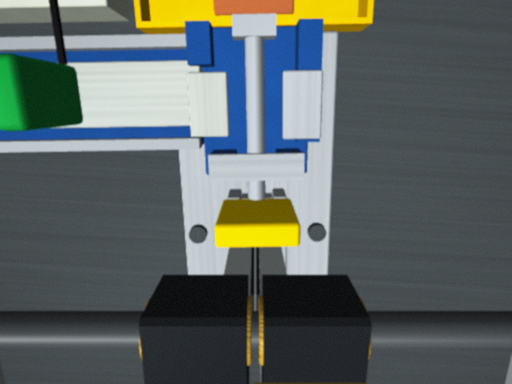

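The plate, at (256,222), is now being pushed. The rod reaches the tray edge at (254,20) and the part is at or over the lip at (254,5). I'll continue to the stop in small steps.

```bash
python3 -m crank '[[0,1,0,0,0,0,0],[0,2,0,0,0,0,0],[0,3,0,0,0,0,0],[0,4,0,0,0,0,0],[0,4,0,0,0,0,0]]';python3 -m crank '[[0,1,0,0,0,0,0],[0,2,0,0,0,0,0],[0,3,0,0,0,0,0],[0,3,0,0,0,0,0]]'
```

```text
clock: 10.45
eef_pos: [540.1, -106.7, 14.0]
eef_rot: [-3.141, 0.002, 0.056]
wrist_force: [-6.4, 5.1, 2.7]
finger_gap: 0.6
finger_force: 3.1
clock: 10.85
eef_pos: [540.1, -106.6, 13.9]
eef_rot: [-3.14, 0.009, 0.056]
wrist_force: [-30.3, 3.0, 18.0]
finger_gap: 0.4
finger_force: 15.1
```

The stop is reached, with the force jumping to 30 N. I'll release, go up, and take a view over the jaw with the gripper opening.

```bash
python3 -m crank '[[0,-6,0,0,0,0,0],[0,-16,0,0,0,0,0],[0,-28,0,0,0,0,0],[0,-40,0,0,0,0,0],[0,-55,0,0,0,0,0],[0,-70,0,0,0,0,0],[0,-85,0,0,0,0,0],[0,-95,0,0,0,0,0],[0,-95,0,-30,0,0,0],[0,-95,0,-70,0,0,0]]'; python3 -m crank '[[60,0,0,-40,0,0,0],[60,0,0,-80,0,0,0],[60,30,-20,-110,0,0,0],[60,70,-50,-130,0,0,0],[60,105,-75,-130,0,0,0],[60,105,-75,-130,0,0,0],[60,105,-75,-130,0,0,0]]'; python3 tip.py t4|head -0; python3 - <<'E'
from cell import manip, optics
from h import *
for n in("wrist","side"):
    c=optics.calibration(n);p,d=optics.camera(n);np.savez(f"pics/{n}5.npz",p=p,d=d,**c); cv2.imwrite(f"pics/{n}5.png",p[:,:,::-1])
    for k,m in masks(p).items(): print(n,k,[(a,x.tolist(),b.tolist()) for a,x,b in blobs(m,20)[0]])
print(manip.read_state()["joints"])
E
```

```text
clock: 11.85
eef_pos: [448.0, -112.2, 84.1]
eef_rot: [-3.141, 0.003, 0.055]
wrist_force: [0.9, -0.4, 0.1]
finger_gap: 0.4
finger_force: 0.0
clock: 12.55
eef_pos: [549.7, -31.2, 213.7]
eef_rot: [-3.142, 0.001, 0.057]
wrist_force: [-0.6, -0.7, -0.4]
finger_gap: 53.2
finger_force: 0.0
wrist yellow [(8445, [320.5, 39.4], [261, 0, 123, 83]), (482, [324.8, 224.5], [302, 216, 42, 22]), (256, [389.1, 345.9], [378, 319, 17, 47]), (81, [118.5, 352.6], [116, 339, 8, 27])]
wrist green [(423, [229.4, 117.1], [222, 102, 16, 31])]
wrist red [(399, [174.7, 52.8], [168, 32, 13, 44]), (594, [502.8, 77.8], [488, 49, 24, 47])]
wrist copper [(1247, [321.5, 44.3], [302, 26, 41, 37])]
side yellow [(1770, [312.1, 229.1], [285, 205, 54, 48]), (89, [228.0, 224.9], [225, 215, 6, 22])]
side green [(237, [275.4, 6.5], [261, 0, 29, 23]), (37, [274.8, 20.0], [269, 16, 10, 10]), (77, [273.9, 35.3], [269, 25, 12, 21]), (137, [270.8, 190.6], [266, 184, 11, 15])]
side red [(27, [289.6, 179.8], [283, 179, 14, 3]), (925, [324.0, 322.2], [297, 302, 58, 44])]
side copper [(950, [103.5, 69.5], [80, 48, 44, 40]), (234, [112.4, 91.4], [89, 79, 43, 19]), (352, [302.2, 112.6], [293, 100, 20, 24]), (175, [302.3, 226.6], [296, 218, 14, 18])]
[-1.25382888e-01  2.70339283e-01  1.45862914e+00 -7.02498024e-05
  1.41252166e+00  1.39049628e+00]Exception ignored on flushing sys.stdout:
BrokenPipeError: [Errno 32] Broken pipe
```

View pics/wrist5.png

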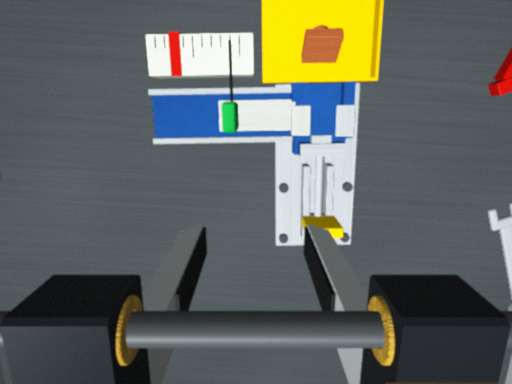

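The part is in the tray at (322,44) and the ejector is back home, at its initial side-view pixel. The grip is at (229,117), the pointer at about (231,70) and the band at (175,53). Now I'll measure the grip, pointer and band.

```bash
python3 - <<'E'
from h import *
from cell import manip
w=np.load("pics/wrist5.npz");e=np.load("pics/side5.npz");w1=np.load("pics/w1.npz")
print("grip",tri(w,(229.4,117.1),e,(270.8,190.6)).round(1), "band",tri(w,(174.7,52.8),e,(289.6,179.8)).round(1))
g=masks(w["p"])["green"]
ys,xs=np.nonzero(g[95:140,210:245]);print("top z87:",plane(w,(xs.mean()+210,ys.mean()+95),87).round(1))
gray=w["p"].astype(int).sum(2)
for v in(45,55,65,72):
    r=gray[v,215:248]; k=np.where(r<r.max()*0.6)[0] ; u=(k*(1)).mean()+215; b=np.nonzero(masks(w["p"])["red"][v,160:190])[0].mean()+160
    P=plane(w,(u,v),38.5);B=plane(w,(b,v),34);print(v,u,b,P.round(1),B.round(1))
s=manip.read_state();print(s["eef_pos"],s["eef_rot"])
E
```

```text
grip [609.1  -2.3  65.7] band [670.8  61.2  36.1]
top z87: [609.6  -3.6  87. ]
45 229.5 174.0 [682.2   2.4  38.5] [679.5  62.3  34. ]
55 229.5 175.0 [672.3   2.   38.5] [669.5  61.2  34. ]
65 230.0 176.0 [662.2   1.1  38.5] [659.4  60.2  34. ]
72 230.5 176.0 [6.552e+02 3.000e-01 3.850e+01] [652.2  60.2  34. ]
[549.05521577 -32.33688321 214.38152566] [ 3.14150601e+00 -8.84718518e-05  5.49282295e-02]
```

Pointer to band is about 59 mm and the grip centre is at about (609.5, -3). Descending over the grip.

```bash
python3 -m crank '[[60,30,-13,20,0,0,0],[60,62,-26,50,0,0,0],[60,62,-26,80,0,0,0],[60,62,-26,110,0,0,0],[60,62,-26,140,0,0,0],[60,62,-26,165,0,0,0],[60,62,-26,185,0,0,0],[60,62,-26,194,0,0,0],[60,62,-26,194,0,0,0]]'; python3 -m crank '[[0,0,0,0,0,0,0],[0,0,0,0,0,0,0],[0,0,0,0,0,0,0],[0,0,0,0,0,0,0],[0,0,0,0,0,0,0],[0,0,0,0,0,0,0],[0,0,0,0,0,0,0],[0,0,0,0,0,0,0]]' 40
```

```text
clock: 13.6
eef_pos: [609.4, -2.8, 19.7]
eef_rot: [-3.141, 0.001, 0.055]
wrist_force: [-0.6, -0.3, 0.6]
finger_gap: 56.6
finger_force: 0.0
clock: 14.4
eef_pos: [610.1, -2.7, 20.4]
eef_rot: [3.141, -0.0, 0.056]
wrist_force: [0.8, -5.0, 1.8]
finger_gap: 13.7
finger_force: 40.0
```

Gripped at 13.7 mm. Pulling 52 mm, then measuring.

```bash
python3 -m crank '[[0,0,-5,0,0,0,0],[0,0,-11,0,0,0,0],[0,0,-17,0,0,0,0],[0,0,-23,0,0,0,0],[0,0,-29,0,0,0,0],[0,0,-35,0,0,0,0],[0,0,-41,0,0,0,0],[0,0,-47,0,0,0,0],[0,0,-52,0,0,0,0],[0,0,-52,0,0,0,0]]'; python3 - <<'E'
from h import *
from cell import manip,optics
s=manip.read_state();print(s["joints"][5])
c=optics.calibration("wrist");p,d=optics.camera("wrist")
m=masks(p)["red"]; bl=[b for b in blobs(m,40)[0]]; print([(a,x.tolist(),b.tolist()) for a,x,b in bl])
cv2.imwrite("pics/w6.png",p[:,:,::-1])
E
```

```text
clock: 15.4
eef_pos: [606.4, 48.6, 20.4]
eef_rot: [3.14, 0.002, 0.056]
wrist_force: [-7.5, -12.4, 6.2]
finger_gap: 13.9
finger_force: 40.0
1.5366640795523023
[(1544, [239.3, 119.8], [228, 81, 24, 80])]
```

View pics/w6.png

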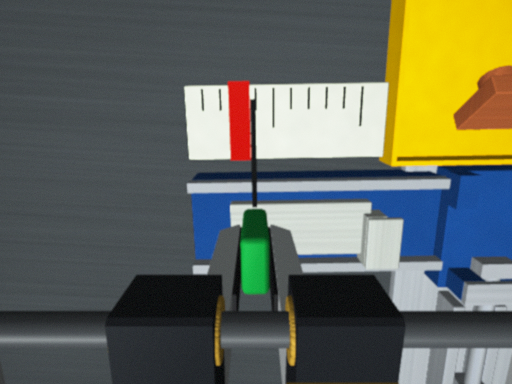

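The pointer, at (254,120), stands about 14 px (8 mm) short of the band centre at (239,120). Moving 8 mm more.

```bash
cat > meas.py <<'E'
from h import *
from cell import manip,optics
c=optics.calibration("wrist");p,d=optics.camera("wrist");cv2.imwrite("pics/w7.png",p[:,:,::-1])
m=masks(p)["red"]; g=p.astype(int).sum(2)
n,l,s,_=cv2.connectedComponentsWithStats(m)
for v in range(105,175,8):
    r=np.nonzero(m[v,200:300])[0]+200; k=np.nonzero(g[v,225:285]<110)[0]+225
    print(v,"red",(r.min(),r.max()) if len(r) else None,"dark",(k.min(),k.max()) if len(k) else None)
    if len(r) and len(k): B=plane(c,(r.mean() if 0 else (r.min()+r.max())/2,v),34);P=plane(c,(k.mean(),v),38.5);print("  dy",(B-P)[:2].round(1))
E
python3 -m crank '[[0,0,-2,0,0,0,0],[0,-0.5,-4,0,0,0,0],[0,-1,-6,0,0,0,0],[0,-1,-8,0,0,0,0],[0,-1,-8,0,0,0,0],[0,-1,-8,0,0,0,0]]';python3 meas.py
```

```text
clock: 16.05
eef_pos: [605.8, 56.0, 20.4]
eef_rot: [3.139, 0.0, 0.056]
wrist_force: [0.2, -13.2, 0.9]
finger_gap: 14.0
finger_force: 40.0
105 red (np.int64(243), np.int64(261)) dark (np.int64(251), np.int64(254))
  dy [-0.   0.3]
113 red (np.int64(243), np.int64(261)) dark (np.int64(252), np.int64(254))
  dy [-0.2  0.6]
121 red (np.int64(243), np.int64(261)) dark (np.int64(252), np.int64(254))
  dy [-0.3  0.6]
129 red (np.int64(243), np.int64(261)) dark (np.int64(252), np.int64(254))
  dy [-0.4  0.6]
137 red (np.int64(243), np.int64(261)) dark (np.int64(252), np.int64(254))
  dy [-0.5  0.6]
145 red (np.int64(244), np.int64(261)) dark (np.int64(252), np.int64(254))
  dy [-0.5  0.3]
153 red (np.int64(244), np.int64(261)) dark (np.int64(253), np.int64(254))
  dy [-0.7  0.6]
161 red None dark (np.int64(252), np.int64(255))
169 red None dark (np.int64(252), np.int64(255))
```

View pics/w7.png

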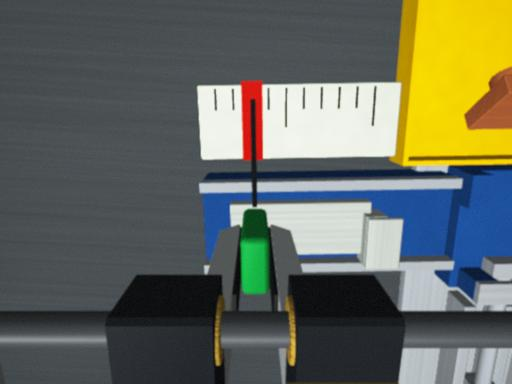

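The pointer, at (253,125), is centred on the band (columns 243–261) to within 0.6 mm. I'll hold for 3 s, recheck and hand in.

```bash
H='not used'; python3 -m crank '[[0,0,0,0,0,0,0],[0,0,0,0,0,0,0],[0,0,0,0,0,0,0],[0,0,0,0,0,0,0],[0,0,0,0,0,0,0],[0,0,0,0,0,0,0],[0,0,0,0,0,0,0],[0,0,0,0,0,0,0],[0,0,0,0,0,0,0],[0,0,0,0,0,0,0]]'; python3 -m crank '[[0,0,0,0,0,0,0],[0,0,0,0,0,0,0],[0,0,0,0,0,0,0],[0,0,0,0,0,0,0],[0,0,0,0,0,0,0],[0,0,0,0,0,0,0],[0,0,0,0,0,0,0],[0,0,0,0,0,0,0],[0,0,0,0,0,0,0],[0,0,0,0,0,0,0]]'; python3 -m crank '[[0,0,0,0,0,0,0],[0,0,0,0,0,0,0],[0,0,0,0,0,0,0],[0,0,0,0,0,0,0],[0,0,0,0,0,0,0],[0,0,0,0,0,0,0],[0,0,0,0,0,0,0],[0,0,0,0,0,0,0],[0,0,0,0,0,0,0],[0,0,0,0,0,0,0]]'; python3 meas.py | sed -n 5,6p
```

```text
clock: 17.1
eef_pos: [605.8, 55.9, 20.4]
eef_rot: [3.139, -0.0, 0.055]
wrist_force: [0.4, -13.2, 2.4]
finger_gap: 13.9
finger_force: 40.0
clock: 18.1
eef_pos: [605.8, 55.9, 20.4]
eef_rot: [3.139, -0.0, 0.055]
wrist_force: [-1.0, -13.6, 1.9]
finger_gap: 13.6
finger_force: 40.0
clock: 19.1
eef_pos: [605.8, 55.9, 20.4]
eef_rot: [3.139, -0.0, 0.055]
wrist_force: [0.5, -13.9, 0.9]
finger_gap: 13.9
finger_force: 40.0
121 red (np.int64(243), np.int64(261)) dark (np.int64(252), np.int64(254))
  dy [-0.3  0.6]
```

```bash
python3 -c "
from cell import manip
print(manip.sign_off())"
```

```text
the job is handed in; nothing more can be done
None
```

The job is handed in at about 19 s: the part is in the catch tray (lying boss-down), the ejector sprang back home, and the jaw was held 3 s with its pointer within 0.6 mm of the red band's centre and is still gripped there.

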